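# Weight down the glued patches on an instrument back

## Robot

A 6-joint arm with a two-finger parallel gripper is mounted at the origin on the work surface. World frame = base frame: x ahead of the robot, y to its left, z up, the work surface at z = 0. Lengths are in m, angles in rad, forces in N, time in s.
With the tool pointing down it reaches from about 0.3 to 0.75 m from the base axis. Payload 8.5 kg.
Tool frame: the origin (TCP) lies on the mounting face of the last link; the fingertips stand 173 mm ahead of it and the grasp point (between the pads) lies 155 mm ahead of it; x points along the fingers, z is the direction in which the jaws open and shut, and the axes are right-handed (so a half turn about x gives the same grasp; the last joint's range is limited). The gripper opens to 85 mm and grips with 20 to 120 N. Pads are 22 mm wide; open, the fingers measure 114 mm over their backs; the gripper's body (76 mm by 85 mm) begins 54 mm behind the grasp point. The pads swing forward as they close: fully open they stand 13 mm farther back than shut.
Start: joints at [0.925, 0.381, 1.297, -0, 1.464, -0.215], TCP at [0.23, 0.5, 0.405] pointing down, gripper open.
Joint ranges: [-3.11, 3.11], [-0.89, 2.33], [0.22, 2.48], [-1.42, 4.56], [0.17, 2.85], [-2.88, 2.88]. Speed limits (rad/s): [2.39, 2.39, 3.14, 3.14, 3.14, 3.14].

## Interface

Orientations are given as a unit quaternion [w, x, y, z].
In Python, from cell import * gives the robot as it stands.
- The arm moves only by the shell command python3 -m creep 'ROWS'. ROWS is a JSON object of lists of equal length, an entry for each row: "travel": the shift along the world's x, y, z in units of 0.025 m (1.0 is 0.025 m), a list of three; "yaw": the turn about the world's z in units of 8 degrees (1.0 is 8 degrees); "hand": the closure, from -1 (fully open) to 1 (shut). A call has 1 to 12 rows; each row shifts and turns the commanded pose from where the row before left it; what a row does not reach is not made up. A row lasts 1/8 s, in which the tool goes at most 62.5 mm and 10.7 degrees, less where a joint would pass 70% of its speed; a pose out of reach is approached as far as the arm can. A call with a number of a shift or a turn outside -1 to 1 is refused whole. A call with a gripper value outside its range is refused whole. The fingers move at their own pace and stop on an object; the grip force is fixed at half the most. Time passes only in rows, so rows that do not move let the fingers close. It gives the time, the measured TCP pose, the force and the opening at its end, in the units of the state.
- sense(): the state, without advancing time (a new reading comes with each control period).
- capture(name): name is "scene" or "top" or "wrist"; returns (picture, depth): 480x640x3 uint8, red, green, blue; 480x640 float32, m along the optical axis (not along the pixel's ray), 0 where there is no reading.
- calibration(name): a dict with "camera_matrix" (3x3 intrinsics, pixels), "R" (3x3) and "t" (3): a world point X has camera coordinates R X + t. Camera axes: x right, y down, z forward; pixel columns grow to the right and rows downward; lengths in m; the calibration is good to about 2 mm. The wrist camera is an equidistant fisheye: a pixel r from the principal point sees the ray r / f radians off the axis. A picture is of the moment at which its call begins: read the wrist's pose just before it. calibration takes no time and is no camera call; for the wrist camera it gives the pose at the moment of the call.
- finish_job(): hands the job in, once; it reports no verdict.
Trained networks look in the newest picture that a camera, given by its name, has taken for a name from the list of things; names that differ only in an ending like _2 or _b are one class to them, and where a whole thing is asked for, a point or a joint stands for the part that bears it (a point fixed in the world has none). Each returns a list of dicts, best first, with "conf" (0 to 1); they miss things now and then, are a little off and sometimes report something else, mostly with a low value. They report only what shows in the picture. A call takes as long as a camera call. They do not tell look-alikes from the thing itself.
- trace(camera, label): "region" (480x640 bool, what is visible of it) and "box" ([left, top, width, height] in pixels, round what is visible of it).
The state is a dict: "time_s": time; "joint_positions": joint angles; "qd": joint speeds; "joint_efforts": joint torques, N m; "eef_pos": TCP position; "eef_rot": TCP orientation; "ft_force": force on the tool from outside, world axes, zero at the start; "moment": the same for the moment, N m; "width": finger opening in m.
Only numpy, scipy, OpenCV 4.12 (cv2) and the standard library are available. Lean on these libraries where they do the work, as an engineer would, in place of code of your own. Each camera call takes 0.05 s, during which the arm holds its last target. There are 200 camera calls.

## Task

Four wooden patches have just been glued onto the inside of the instrument back and must be held down while they dry. Set each of the four brass weights upright on the patch that has the same outline and size as its base, centred to within a centimetre, the square and the bar turned to line up with their patches. Set the weights down rather than dropping them, and leave the glue bottle and the wooden spool standing where they are.

Things in the scene. Friction and masses are not known exactly. Their poses are not given: they have to be found in the camera images.
- weight_disc_large: Loose brass clamping weight standing on the bench, about 0.62 kg. Its base is round, 60 mm across, 22 mm thick; in the middle of the base stands a round post 20 mm across to grip it by, from 22 to 64 mm above the underside. Origin: centre of the underside, z up. A grip of 60 N holds it safely.
- patch_disc_large: Fixed pale wooden patch, 4 mm thick, lying on a dark wooden instrument back (hourglass outline, 3 mm thick, flat on the bench). Outline: round, 60 mm across, the same as the base of one of the weights. Origin: centre of its underside, 3 mm above the bench; z up, top face 4 mm above the origin. Patches lie 75 mm or more apart, centre to centre.
- weight_disc_small: Loose brass clamping weight standing on the bench, about 0.28 kg. Its base is round, 36 mm across, 22 mm thick; in the middle of the base stands a round post 20 mm across to grip it by, from 22 to 64 mm above the underside. Origin: centre of the underside, z up. A grip of 60 N holds it safely.
- patch_disc_small: Fixed pale wooden patch, 4 mm thick, lying on a dark wooden instrument back (hourglass outline, 3 mm thick, flat on the bench). Outline: round, 36 mm across, the same as the base of one of the weights. Origin: centre of its underside, 3 mm above the bench; z up, top face 4 mm above the origin. Patches lie 75 mm or more apart, centre to centre.
- weight_square: Loose brass clamping weight standing on the bench, about 0.52 kg. Its base is square, 46 by 46 mm, 22 mm thick; in the middle of the base stands a square post 20 by 20 mm, its sides parallel to x and y, to grip it by, from 22 to 64 mm above the underside. Origin: centre of the underside, z up. A grip of 60 N holds it safely.
- patch_square: Fixed pale wooden patch, 4 mm thick, lying on a dark wooden instrument back (hourglass outline, 3 mm thick, flat on the bench). Outline: square, 46 by 46 mm, the same as the base of one of the weights. Origin: centre of its underside, 3 mm above the bench; z up, top face 4 mm above the origin. Patches lie 75 mm or more apart, centre to centre.
- weight_bar: Loose brass clamping weight standing on the bench, about 0.66 kg. Its base is a long bar, 100 mm along its x by 28 mm along its y, 22 mm thick; in the middle of the base stands a square post 20 by 20 mm, its sides parallel to x and y, to grip it by, from 22 to 64 mm above the underside. Origin: centre of the underside, z up. A grip of 60 N holds it safely.
- patch_bar: Fixed pale wooden patch, 4 mm thick, lying on a dark wooden instrument back (hourglass outline, 3 mm thick, flat on the bench). Outline: a long bar, 100 mm along its x by 28 mm along its y, the same as the base of one of the weights. Origin: centre of its underside, 3 mm above the bench; z up, top face 4 mm above the origin. Patches lie 75 mm or more apart, centre to centre.
- glue_bottle: Loose white plastic glue bottle with an orange cap, 56 mm across, 150 mm tall, standing upright at the robot's left of the work. Not part of the job. Origin: centre of its underside.
- spool_clamp: Loose turned pale wooden spool (two discs 52 mm across on a thin stem), 97 mm tall, standing upright at the robot's right of the work. Not part of the job. Origin: centre of its underside.
Mind the look-alikes: they are no part of the job. Leave any green or grey look-alike of the weight_bar alone. Leave any red look-alike of the weight_square alone.

How it is judged:
By the outcome, as a careful person would: the job done as asked, in the order asked, and still so for the second after the job is handed in, with the robot touching nothing.
It also fails if it takes over 99 s, if anything falls off the work surface, if the arm or the gripper's body presses on something with over 40 N, if the wrist force passes 120 N, or if a joint passes its speed limit or range.

## Working session

There is one attempt and no reset: what is moved stays moved. The work goes in short steps, Python scripts to look and compute and a shell command to move; the robot and the scene stay as the last step left them, time stands still between calls to the robot, and variables do not carry over. Pictures are saved under pics/ and viewed, about 12 in all and at most 16, crops included, and the job is handed in when it is done.

```bash
ls; mkdir -p pics; python3 - <<'E'
from cell import *
import cv2
for n in ("top","scene"):
    p,d=capture(n); cv2.imwrite(f"pics/{n}0.png",p[:,:,::-1])
    c=calibration(n); print(n,c)
print(sense())
E
```

```text
pics
top {'camera_matrix': array([[513.75271641,   0.        , 318.80525848],
       [  0.        , 513.75271641, 240.89942704],
       [  0.        ,   0.        ,   1.        ]]), 'R': array([[-0.02672545, -0.99963629, -0.00361179],
       [-0.98356565,  0.02694085, -0.17852954],
       [ 0.17856191, -0.00121885, -0.98392792]]), 't': array([-0.00563541,  0.49609958,  1.30809148])}
scene {'camera_matrix': array([[548.29015537,   0.        , 321.95946979],
       [  0.        , 548.29015537, 244.21380591],
       [  0.        ,   0.        ,   1.        ]]), 'R': array([[ 0.19184879,  0.98141811, -0.0035401 ],
       [ 0.69592194, -0.13858131, -0.70461896],
       [-0.6920164 ,  0.13271666, -0.70957705]]), 't': array([-0.10145937, -0.31873347,  1.61146939])}
{'time_s': 0.1, 'joint_positions': array([ 9.24695183e-01,  3.81157972e-01,  1.29813465e+00, -5.99410412e-06,
        1.46360311e+00, -2.15291794e-01]), 'qd': array([-6.15437772e-05, -2.37907128e-03, -1.77132479e-03, -1.03580609e-03,
       -1.86127204e-04,  8.40779561e-04]), 'joint_efforts': array([ 4.60416850e-03, -4.49214292e+01, -2.31656277e+01, -8.79709523e-05,
        3.70666443e-03, -1.30505688e-05]), 'eef_pos': array([0.22966448, 0.49972293, 0.40417458]), 'eef_rot': array([ 0.59488483, -0.3817357 ,  0.59574742,  0.38141173]), 'ft_force': array([-0.37477342, -0.21128937, -0.47889336]), 'moment': array([-0.00369654, -0.00999833, -0.01911068]), 'width': 0.08528624501559416}
```

View pics/top0.png

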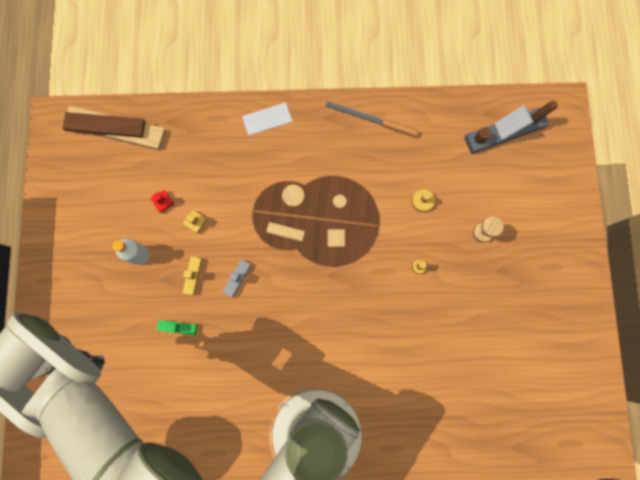

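View pics/scene0.png

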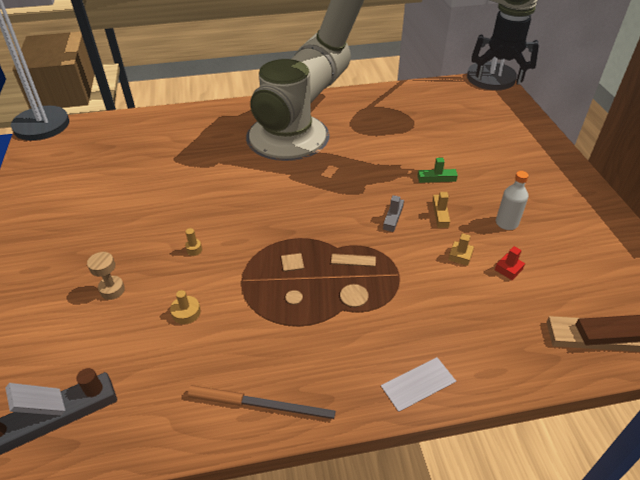

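Candidates in the top view:
- **Square weight:** brass (195,221); red look-alike (162,201).
- **Bar weight:** brass (192,275); grey (237,278) and green (177,328) look-alikes.
- **Disc weights:** large (424,200), small (420,267); the spool is at (488,229).
- **Patches:** large disc (292,195), small disc (340,201), bar (285,232), square (336,238).

The brass ones are the right weights. Next I measure them.

```bash
cat > h.py <<'E'
from cell import *
import numpy as np, cv2
def plane(cam,uv,z):
    """pixels -> world points on the plane at height z (pinhole cameras)"""
    c=calibration(cam); K,R,t=c["camera_matrix"],c["R"],c["t"]
    uv=np.atleast_2d(uv); r=(np.c_[uv,np.ones(len(uv))]@np.linalg.inv(K).T)@R
    o=-R.T@t
    return o+r*((z-o[2])/r[:,2])[:,None]
def cloud(cam,d):
    c=calibration(cam); K,R,t=c["camera_matrix"],c["R"],c["t"]
    v,u=np.mgrid[:480,:640]
    P=np.stack([(u-K[0,2])/K[0,0]*d,(v-K[1,2])/K[1,1]*d,d],-1)
    return (P-t)@R
def rect(xy):
    (cx,cy),(w,h),a=cv2.minAreaRect((xy*1000).astype(np.float32))
    if w<h: w,h,a=h,w,a+90
    return np.round([cx,cy,w,h,(a+90)%180-90],1)
E
python3 - <<'E'
from h import *
L=["weight_disc_large","weight_disc_small","weight_square","weight_bar","patch_disc_large","patch_disc_small","patch_square","patch_bar","glue_bottle","spool_clamp"]
for cam in("top","scene"):
    p,d=capture(cam); W=cloud(cam,d)
    for l in L:
        for r in trace(cam,l):
            m=r["region"]&(d>0)
            if r["conf"]<.3 or m.sum()<15: continue
            P=W[m]; col=p[m].mean(0).astype(int)
            s=""
            if l[0]=="p":
                v,u=np.nonzero(r["region"]); q=plane(cam,np.c_[u,v],.007); s=("rect",rect(q[:,:2]),"mean",np.round(q.mean(0)[:2]*1000,1))
            else:
                hi=P[P[:,2]>P[:,2].max()-.008]; b=P[abs(P[:,2]-.022)<.006]
                s=("top",np.round(hi.mean(0)*1000,1),"base",rect(b[:,:2]) if len(b)>4 else"")
            print(cam,l,round(r["conf"],2),[int(x) for x in r["box"]],m.sum(),col,*s)
E
```

```text
top weight_disc_large 0.58 [411, 186, 25, 28] 419 [213 170  78] top [ 606.2 -305.    64.4] base [ 606.8 -303.8   58.9   57.7   -2.6]
top weight_disc_small 0.44 [409, 259, 16, 14] 163 [210 164  76] top [ 424.9 -282.1   63.5] base [ 424.3 -280.4   33.5   30.5   30.9]
top weight_square 0.74 [183, 210, 25, 21] 325 [196 156  72] top [564.5 316.7  65. ] base [564.3 316.7  46.5  46.2  59.6]
top weight_square 0.58 [151, 192, 20, 20] 321 [196  49  38] top [624.7 407.9  65.1] base [625.  407.6  46.9  45.7  35.1]
top weight_bar 0.79 [183, 258, 15, 34] 499 [210 171  78] top [417.3 320.8  63.8] base [417.4 321.4  99.4  30.1 -11.6]
top weight_bar 0.77 [157, 320, 41, 14] 407 [ 67 163  78] top [283.5 360.1  64. ] base [283.2 360.1 100.3  27.   81.5]
top patch_disc_large 0.8 [285, 183, 18, 23] 323 [228 189 126] rect [633.8  50.5  56.1  53.2  42.9] mean [633.6  49.7]
top patch_disc_small 0.57 [331, 195, 12, 12] 122 [224 184 123] rect [613.8 -77.6  33.   31.1  88.4] mean [614.6 -77.6]
top patch_square 0.65 [324, 228, 22, 18] 295 [220 181 120] rect [510.8 -65.9  48.7  46.9  88.4] mean [511.3 -66.3]
top 
[... 1375 characters left out ...]
e 0.61 [339, 284, 29, 22] 516 [190 147 100] rect [632.   47.8  60.5  58.1  78.8] mean [632.8  48.1]
scene patch_disc_small 0.68 [284, 292, 17, 10] 174 [195 151 103] rect [611.4 -79.3  34.5  33.   78.8] mean [611.7 -79.2]
scene patch_square 0.64 [281, 251, 23, 18] 373 [178 137  93] rect [511.  -65.4  52.3  51.9  85.8] mean [511.8 -65.8]
scene patch_bar 0.91 [330, 250, 45, 15] 446 [186 144  98] rect [530.3  70.3  98.8  32.   74. ] mean [530.6  70.7]
scene glue_bottle 0.6 [496, 173, 33, 55] 1242 [130 114  99] top [479.9 467.9 151. ] base [493.9 457.5  54.1  28.2  54.4]
scene spool_clamp 0.7 [83, 252, 41, 46] 1128 [150 114  77] top [ 515.  -462.4   97.7] base [ 516.9 -462.    50.8   50.2  -75.3]
```

```bash
python3 - <<'E'
from h import *
from scipy.spatial.transform import Rotation as R
s=sense(); q=s["eef_rot"]; M=R.from_quat([q[1],q[2],q[3],q[0]]).as_matrix()
print(np.round(M,3),"jaw yaw",np.degrees(np.arctan2(M[1,2],M[0,2])), "q1-q6",np.degrees(s["joint_positions"][0]-s["joint_positions"][5]),"sum",np.degrees(s["joint_positions"][0]+s["joint_positions"][5]))
for cam,boxes in(("top",{"square":(316,222,40,34),"bar":(258,216,54,34)}),("scene",{"square":(272,246,40,28),"bar":(322,246,62,26)})):
    p,_=capture(cam)
    for n,(x,y,w,h) in boxes.items():
        g=cv2.resize(p[y:y+h,x:x+w],None,fx=8,fy=8,interpolation=cv2.INTER_CUBIC)[:,:,1]
        m=(g>125).astype(np.uint8); c=max(cv2.findContours(m,0,2)[0],key=cv2.contourArea)[:,0]
        uv=(c+.5)/8-.5+[x,y]; print(cam,n,rect(plane(cam,uv,.007)[:,:2]))
    if cam=="top": cv2.imwrite("pics/crop.png",cv2.resize(np.vstack([p[170:350,130:270],])[:,:,::-1],None,fx=3.3,fy=3.3,interpolation=2))
E
```

```text
[[ 0.    -0.909  0.418]
 [ 0.     0.418  0.909]
 [-1.    -0.     0.   ]] jaw yaw 65.31703508028805 q1-q6 65.31698836645997 sum 40.647410453399715
top square [510.4 -65.4  49.3  48.1  -1.6]
top bar [531.9  72.2 103.1  31.2  73.7]
scene square [507.7 -65.1  45.9  45.9  88.8]
scene bar [528.7  72.4  99.9  27.6  73.6]
```

View pics/crop.png

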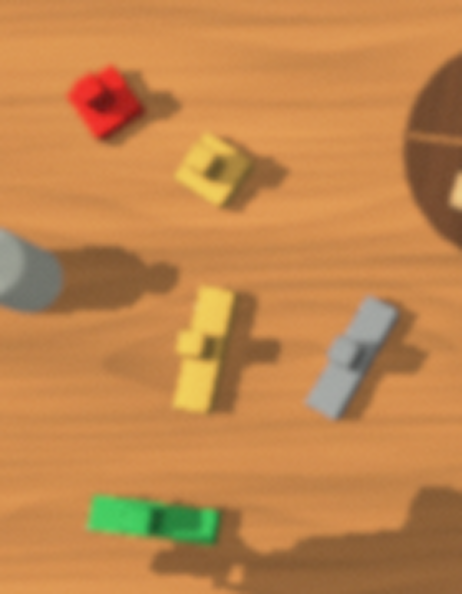

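The crop confirms the choice: brass square at crop pixel (213,168) and brass bar at (205,350), with the red, grey and green look-alikes clearly separate. I start with the bar: jaws across it at a yaw of about 78.6°.

```bash
python3 -m creep '{"travel":[[0.94,-0.9,-0.4],[0.94,-0.9,-0.5],[0.94,-0.9,-0.6],[0.94,-0.9,-0.6],[0.94,-0.9,-0.6],[0.94,-0.9,-0.6],[0.94,-0.9,-0.6],[0.92,-0.9,-0.6],[0,0,0],[0,0,0]],"yaw":[0.21,0.21,0.21,0.21,0.21,0.21,0.21,0.2,0,0],"hand":[-1,-1,-1,-1,-1,-1,-1,-1,-1,-1]}'
cat >> h.py <<'E'
from scipy.spatial.transform import Rotation as Rn
def pose():
    s=sense(); q=s["eef_rot"]; M=Rn.from_quat([q[1],q[2],q[3],q[0]]).as_matrix()
    print("t",round(s["time_s"],2),"tcp mm",np.round(s["eef_pos"]*1000,1),"yaw",round(np.degrees(np.arctan2(M[1,2],M[0,2])),1),"w",round(s["width"]*1000,1),"F",np.round(s["ft_force"],1),"q6",round(s["joint_positions"][5],2))
    return s
E
python3 - <<'E'
from h import *
s=pose(); p,d=capture("wrist"); cv2.imwrite("pics/w1.png",p[:,:,::-1]); c=calibration("wrist");print(c["camera_matrix"],c["R"],c["t"])
E
```

```text
time_s: 2.55
eef_pos: [0.417, 0.32, 0.2925]
eef_rot: [0.547, -0.448, 0.547, 0.448]
ft_force: [-1.0, -0.4, -0.2]
width: 0.0856
t 2.55 tcp mm [417.  320.  292.5] yaw 78.7 w 85.6 F [-1.  -0.4 -0.2] q6 -0.94
[[371.64829954   0.         316.09241918]
 [  0.         371.64829954 245.184748  ]
 [  0.           0.           1.        ]] [[ 1.94839620e-01  9.80835010e-01  4.52389124e-04]
 [ 9.34600923e-01 -1.85795271e-01  3.03317049e-01]
 [ 2.97588033e-01 -5.86753754e-02 -9.52889586e-01]] [-0.39620114 -0.3350419   0.16697406]
```

View pics/w1.png

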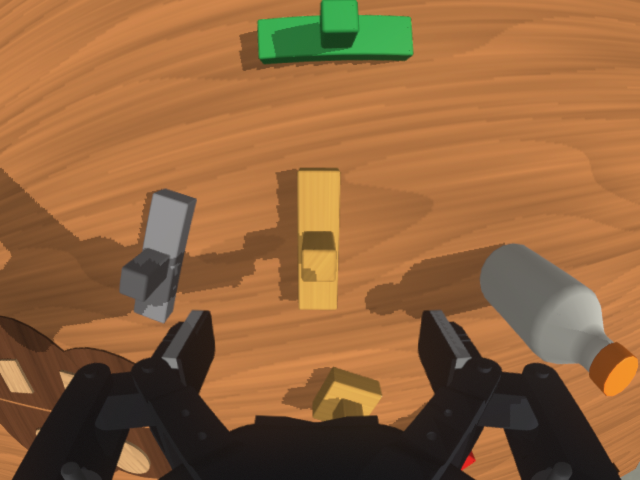

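The wrist view shows the brass bar centred between the fingers and aligned with the jaws: post at (319,255), bar running vertically. I go down and grip.

```bash
python3 -m creep '{"travel":[[0,0,-0.9],[0,0,-0.9],[0,0,-0.9],[0,0,-0.6],[0,0,-0.4],[0,0,0],[0,0,0],[0,0,0],[0,0,0],[0,0,0],[0,0,0],[0,0,0]],"yaw":[0,0,0,0,0,0,0,0,0,0,0,0],"hand":[-1,-1,-1,-1,-1,-1,1,1,1,1,1,1]}'
```

```text
time_s: 4.1
eef_pos: [0.4173, 0.3198, 0.2]
eef_rot: [0.547, -0.448, 0.547, 0.448]
ft_force: [0.1, 0.5, 4.0]
width: 0.0192
```

```bash
python3 -m creep '{"travel":[[0,0,1],[0,0,1],[0,0,1],[0,0,1],[0.45,-0.99,0],[0.45,-0.99,0],[0.45,-0.99,0],[0.45,-0.99,0],[0.45,-0.99,0],[0.45,-0.99,0],[0.45,-0.99,0],[0.45,-0.99,0]],"yaw":[0,0,-0.99,-0.99,-0.99,-0.99,-0.99,-0.99,-0.99,-0.99,-0.99,-0.99],"hand":[1,1,1,1,1,1,1,1,1,1,1,1]}'
python3 -m creep '{"travel":[[0.45,-0.99,-0.5],[0.45,-0.99,-0.7],[0,0,-0.6],[0,0,0],[0,0,0]],"yaw":[-0.99,-0.99,0,0,0],"hand":[1,1,1,1,1]}'
python3 - <<'E'
from h import *
pose(); p,d=capture("wrist"); cv2.imwrite("pics/w2.png",p[:,:,::-1])
E
```

```text
time_s: 5.6
eef_pos: [0.5071, 0.1208, 0.2986]
eef_rot: [0.706, 0.005, 0.708, -0.005]
ft_force: [-0.0, -0.6, -5.6]
width: 0.0191
time_s: 6.22
eef_pos: [0.5295, 0.0729, 0.2549]
eef_rot: [0.7, 0.1, 0.7, -0.1]
ft_force: [0.6, 0.2, -5.3]
width: 0.0195
t 6.22 tcp mm [529.5  72.9 254.9] yaw -16.3 w 19.5 F [ 0.6  0.2 -5.3] q6 0.2
```

View pics/w2.png

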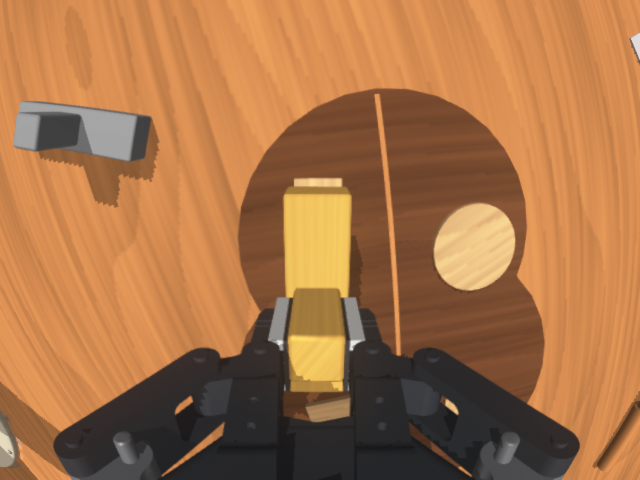

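The carried bar lines up with the patch, whose end is just visible at (318,182). I lower it gently.

```bash
python3 -m creep '{"travel":[[0.05,-0.03,-0.8],[0,0,-0.5],[0,0,-0.3],[0,0,-0.1],[0,0,-0.1],[0,0,-0.08],[0,0,-0.04],[0,0,0],[0,0,0]],"yaw":[0,0,0,0,0,0,0,0,0],"hand":[1,1,1,1,1,1,1,1,1]}'
```

```text
time_s: 7.4
eef_pos: [0.531, 0.0715, 0.207]
eef_rot: [0.7, 0.101, 0.7, -0.101]
ft_force: [-0.4, 0.1, -0.3]
width: 0.0193
```

```bash
python3 -m creep '{"travel":[[0,0,0],[0,0,0],[0,0,0],[0,0,0],[0,0,0.5],[0,0,0.9],[0,0,1],[0,0,1]],"yaw":[0,0,0,0,0,0,0,0],"hand":[-1,-1,-1,-1,-1,-1,-1,-1]}'
python3 -m creep '{"travel":[[0.14,0.98,0],[0.14,0.98,0],[0.14,0.98,0],[0.14,0.98,0],[0.14,0.98,0],[0.14,0.98,0],[0.14,0.98,0],[0.14,0.98,0],[0.12,0.98,0],[0.12,0.98,0],[0,0,0],[0,0,0]],"yaw":[-0.2,-0.2,-0.2,-0.2,-0.2,-0.2,-0.2,-0.2,-0.2,-0.2,0,0],"hand":[-1,-1,-1,-1,-1,-1,-1,-1,-1,-1,-1,-1]}'
python3 - <<'E'
from h import *
pose(); p,d=capture("wrist"); cv2.imwrite("pics/w3.png",p[:,:,::-1])
E
```

```text
time_s: 8.4
eef_pos: [0.5308, 0.0715, 0.2934]
eef_rot: [0.7, 0.101, 0.7, -0.101]
ft_force: [-0.2, -0.1, -0.1]
width: 0.0856
time_s: 9.9
eef_pos: [0.5648, 0.3159, 0.2921]
eef_rot: [0.679, 0.197, 0.679, -0.197]
ft_force: [-0.3, -0.3, 0.4]
width: 0.0851
t 9.9 tcp mm [564.8 315.9 292.1] yaw -32.3 w 85.1 F [-0.3 -0.3  0.4] q6 0.89
```

View pics/w3.png

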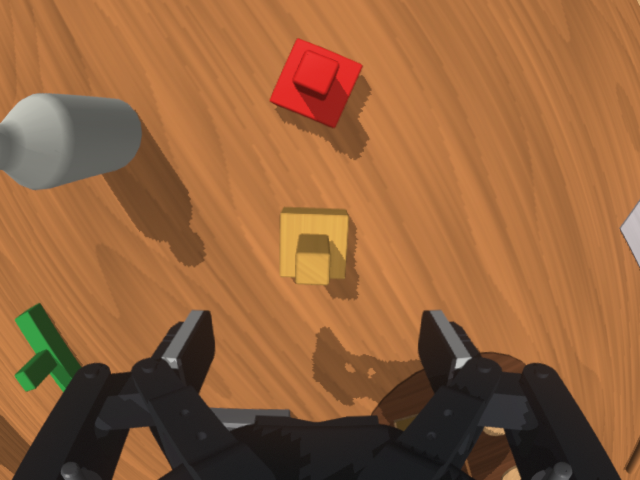

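The brass square is centred at (314,250) and aligned to within 1–2°; the red one is well away at (317,80). I go down and grip, then lift and carry. The turn to the patch is +30.5° and the target is (510,-65.6).

```bash
python3 -m creep '{"travel":[[0,0,-0.9],[0,0,-0.9],[0,0,-0.9],[0,0,-0.6],[0,0,-0.38],[0,0,0],[0,0,0],[0,0,0],[0,0,0],[0,0,0],[0,0,0],[0,0,0]],"yaw":[0,0,0,0,0,0,0,0,0,0,0,0],"hand":[-1,-1,-1,-1,-1,-1,1,1,1,1,1,1]}'
python3 -m creep '{"travel":[[0,0,1],[0,0,1],[0,0,1],[0,0,1],[0,-0.95,0],[-0.15,-0.95,0],[-0.15,-0.95,0],[-0.15,-0.95,0],[-0.15,-0.95,0],[-0.15,-0.95,0],[-0.15,-0.95,0],[-0.15,-0.95,0]],"yaw":[0,0,0,0,0,0,0.4,0.4,0.4,0.4,0.4,0.4],"hand":[1,1,1,1,1,1,1,1,1,1,1,1]}'
python3 -c "
from h import *
pose()"
```

```text
time_s: 11.45
eef_pos: [0.5649, 0.3166, 0.2001]
eef_rot: [0.679, 0.197, 0.679, -0.197]
ft_force: [-2.1, 0.3, 5.4]
width: 0.0195
time_s: 12.95
eef_pos: [0.538, 0.1248, 0.2981]
eef_rot: [0.701, 0.08, 0.704, -0.081]
ft_force: [0.0, -0.4, -6.2]
width: 0.0198
t 12.95 tcp mm [538.  124.8 298.1] yaw -13.1 w 19.8 F [ 0.  -0.4 -6.2] q6 0.24
```

```bash
python3 -m creep '{"travel":[[-0.14,-0.95,0],[-0.14,-0.95,0],[-0.14,-0.95,0],[-0.14,-0.95,0],[-0.14,-0.95,0],[-0.14,-0.95,0],[-0.14,-0.95,-0.5],[-0.14,-0.95,-0.7],[0,0,-0.6],[0,0,0],[0,0,0]],"yaw":[0.2,0.2,0.2,0.2,0.2,0.2,0.2,0,0,0,0],"hand":[1,1,1,1,1,1,1,1,1,1,1]}'
python3 - <<'E'
from h import *
pose(); p,d=capture("wrist"); cv2.imwrite("pics/w4.png",p[:,:,::-1])
E
```

```text
time_s: 14.32
eef_pos: [0.5105, -0.0636, 0.2547]
eef_rot: [0.707, 0.012, 0.707, -0.012]
ft_force: [0.3, 0.0, -4.8]
width: 0.0191
t 14.32 tcp mm [510.5 -63.6 254.7] yaw -2.0 w 19.1 F [ 0.3  0.  -4.8] q6 -0.32
```

View pics/w4.png

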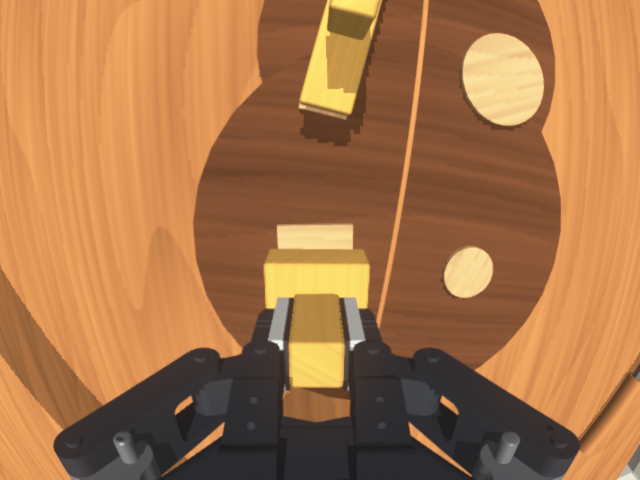

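The square lines up with its patch: the patch edge runs level from (277,225) to (353,225), and the weight is centred at column 316. The bar sits well on its patch. I lower the square, release it, and go to the small disc at (426,-283).

```bash
python3 -m creep '{"travel":[[0,-0.08,-0.8],[0,0,-0.5],[0,0,-0.3],[0,0,-0.1],[0,0,-0.1],[0,0,-0.08],[0,0,-0.03],[0,0,0],[0,0,0]],"yaw":[0,0,0,0,0,0,0,0,0],"hand":[1,1,1,1,1,1,1,1,1]}'
python3 -m creep '{"travel":[[0,0,0],[0,0,0],[0,0,0],[0,0,0],[0,0,0.5],[0,0,0.9],[0,0,1],[0,0,1]],"yaw":[0,0,0,0,0,0,0,0],"hand":[-1,-1,-1,-1,-1,-1,-1,-1]}'
python3 -m creep '{"travel":[[-0.36,-0.95,0],[-0.38,-0.95,0],[-0.38,-0.95,0],[-0.38,-0.95,0],[-0.38,-0.95,0],[-0.38,-0.95,0],[-0.38,-0.95,0],[-0.38,-0.95,0],[-0.36,-0.95,0],[0,-0.15,0],[0,0,0],[0,0,0]],"yaw":[0,0,0,0,0,0,0,0,0,0,0,0],"hand":[-1,-1,-1,-1,-1,-1,-1,-1,-1,-1,-1,-1]}'
python3 - <<'E'
from h import *
pose(); p,d=capture("wrist"); cv2.imwrite("pics/w5.png",p[:,:,::-1])
E
```

```text
time_s: 15.5
eef_pos: [0.5107, -0.0655, 0.2071]
eef_rot: [0.707, 0.012, 0.707, -0.012]
ft_force: [-0.2, -0.2, -5.0]
width: 0.0193
time_s: 16.5
eef_pos: [0.5106, -0.0655, 0.2936]
eef_rot: [0.707, 0.012, 0.707, -0.012]
ft_force: [0.8, -0.2, -0.1]
width: 0.0856
time_s: 18.0
eef_pos: [0.4264, -0.2822, 0.2922]
eef_rot: [0.707, 0.012, 0.707, -0.012]
ft_force: [0.8, 1.5, 0.2]
width: 0.0857
t 18.0 tcp mm [ 426.4 -282.2  292.2] yaw -1.9 w 85.7 F [0.8 1.5 0.2] q6 -0.78
```

View pics/w5.png

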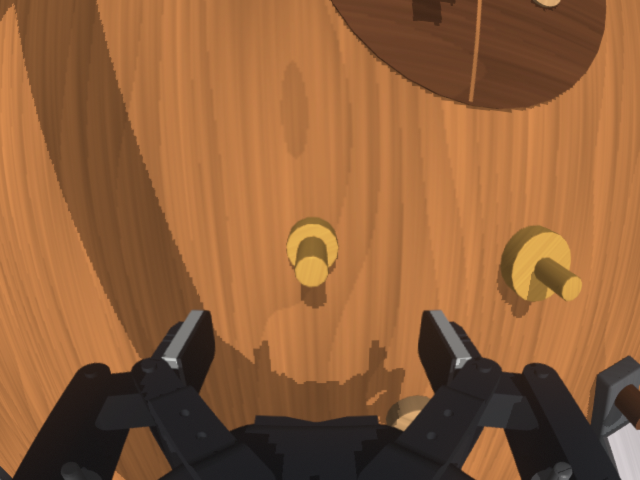

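The small disc is centred between the fingers, post at (312,262). I grip it and carry it to (613,-78.3).

```bash
python3 -m creep '{"travel":[[0,0,-0.9],[0,0,-0.9],[0,0,-0.9],[0,0,-0.6],[0,0,-0.38],[0,0,0],[0,0,0],[0,0,0],[0,0,0],[0,0,0],[0,0,0],[0,0,0]],"yaw":[0,0,0,0,0,0,0,0,0,0,0,0],"hand":[-1,-1,-1,-1,-1,-1,1,1,1,1,1,1]}'
python3 -m creep '{"travel":[[0,0,1],[0,0,1],[0,0,1],[0,0,1],[0.9,0.9,0],[0.9,0.9,0],[0.9,0.9,0],[0.9,0.9,0],[0.9,0.9,0],[0.9,0.9,0],[0.9,0.9,0],[0.9,0.9,0]],"yaw":[0,0,0,0,0,0,0,0,0,0,0,0],"hand":[1,1,1,1,1,1,1,1,1,1,1,1]}'
python3 -m creep '{"travel":[[0.26,0.95,-0.7],[0,0,-0.6],[0,0,-0.5],[0,0,0],[0,0,0]],"yaw":[0,0,0,0,0],"hand":[1,1,1,1,1]}'
python3 - <<'E'
from h import *
pose(); p,d=capture("wrist"); cv2.imwrite("pics/w6.png",p[:,:,::-1])
E
```

```text
time_s: 19.55
eef_pos: [0.4262, -0.283, 0.2002]
eef_rot: [0.707, 0.012, 0.707, -0.012]
ft_force: [-1.1, 0.5, 5.3]
width: 0.0188
time_s: 21.05
eef_pos: [0.6068, -0.1022, 0.2991]
eef_rot: [0.707, 0.012, 0.707, -0.012]
ft_force: [-0.9, -0.1, -2.0]
width: 0.0184
time_s: 21.68
eef_pos: [0.6127, -0.08, 0.2555]
eef_rot: [0.707, 0.012, 0.707, -0.013]
ft_force: [-0.2, 0.2, -2.3]
width: 0.0184
t 21.68 tcp mm [612.7 -80.  255.5] yaw -2.0 w 18.4 F [-0.2  0.2 -2.3] q6 -0.29
```

View pics/w6.png

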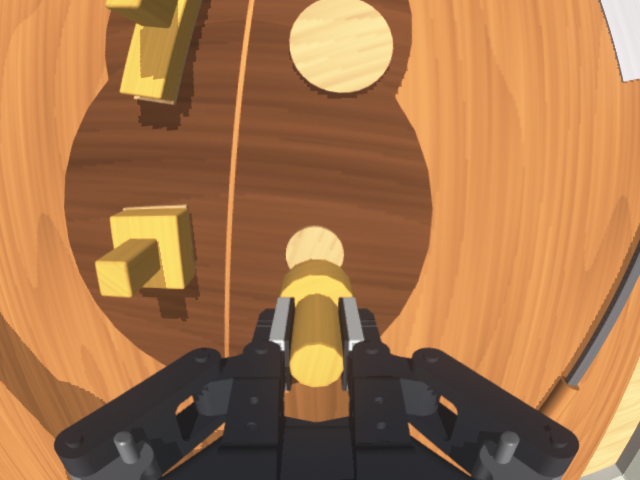

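The small disc is lined up with its patch at column 315. I lower it, release it, and go to the large disc at (607,-305.5).

```bash
python3 -m creep '{"travel":[[0,0.07,-0.8],[0,0,-0.5],[0,0,-0.3],[0,0,-0.1],[0,0,-0.1],[0,0,-0.09],[0,0,-0.06],[0,0,0],[0,0,0]],"yaw":[0,0,0,0,0,0,0,0,0],"hand":[1,1,1,1,1,1,1,1,1]}'
python3 -m creep '{"travel":[[0,0,0],[0,0,0],[0,0,0],[0,0,0],[0,0,0.5],[0,0,0.9],[0,0,1],[0,0,1]],"yaw":[0,0,0,0,0,0,0,0],"hand":[-1,-1,-1,-1,-1,-1,-1,-1]}'
python3 -m creep '{"travel":[[-0.06,-0.91,0],[-0.02,-0.91,0],[-0.02,-0.91,0],[-0.02,-0.91,0],[-0.02,-0.91,0],[-0.02,-0.91,0],[-0.02,-0.91,0],[-0.02,-0.91,0],[-0.02,-0.91,0],[-0.02,-0.91,0],[0,0,0],[0,0,0]],"yaw":[0,0,0,0,0,0,0,0,0,0,0,0],"hand":[-1,-1,-1,-1,-1,-1,-1,-1,-1,-1,-1,-1]}'
python3 - <<'E'
from h import *
pose(); p,d=capture("wrist"); cv2.imwrite("pics/w7.png",p[:,:,::-1])
E
```

```text
time_s: 22.85
eef_pos: [0.6126, -0.0775, 0.2073]
eef_rot: [0.707, 0.012, 0.707, -0.012]
ft_force: [-3.1, 1.6, 5.8]
width: 0.0188
time_s: 23.85
eef_pos: [0.6126, -0.0775, 0.293]
eef_rot: [0.707, 0.012, 0.707, -0.012]
ft_force: [0.2, -0.2, -0.1]
width: 0.0854
time_s: 25.35
eef_pos: [0.6067, -0.3047, 0.2911]
eef_rot: [0.707, 0.012, 0.707, -0.012]
ft_force: [-0.7, 0.3, -0.4]
width: 0.0854
t 25.35 tcp mm [ 606.7 -304.7  291.1] yaw -1.9 w 85.4 F [-0.7  0.3 -0.4] q6 -0.61
```

View pics/w7.png

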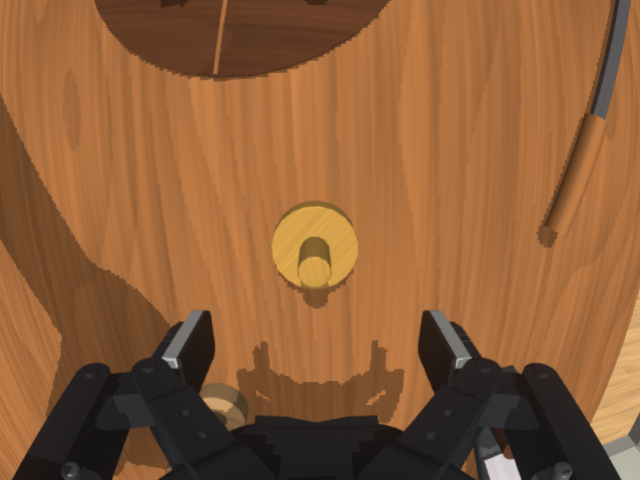

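The large disc is centred at (315,260). I grip it and carry it to (633,49).

```bash
python3 -m creep '{"travel":[[0,0,-0.9],[0,0,-0.9],[0,0,-0.9],[0,0,-0.6],[0,0,-0.34],[0,0,0],[0,0,0],[0,0,0],[0,0,0],[0,0,0],[0,0,0],[0,0,0]],"yaw":[0,0,0,0,0,0,0,0,0,0,0,0],"hand":[-1,-1,-1,-1,-1,-1,1,1,1,1,1,1]}'
python3 -m creep '{"travel":[[0,0,1],[0,0,1],[0,0,1],[0,0,1],[0.1,0.95,0.2],[0.1,0.95,0],[0.1,0.95,0],[0.1,0.95,0],[0.1,0.95,0],[0.1,0.95,0],[0.1,0.95,0],[0.1,0.95,0]],"yaw":[0,0,0,0,0,0,0,0,0,0,0,0],"hand":[1,1,1,1,1,1,1,1,1,1,1,1]}'
python3 -m creep '{"travel":[[0.1,0.95,0],[0.1,0.95,0],[0.05,0.95,0],[0,0.95,0],[0,0.95,-0.3],[0,0.95,-0.5],[0,0.9,-0.6],[0,0,-0.6],[0,0,0],[0,0,0]],"yaw":[0,0,0,0,0,0,0,0,0,0],"hand":[1,1,1,1,1,1,1,1,1,1]}'
python3 - <<'E'
from h import *
pose(); p,d=capture("wrist"); cv2.imwrite("pics/w8.png",p[:,:,::-1])
E
```

```text
time_s: 26.9
eef_pos: [0.6066, -0.305, 0.2005]
eef_rot: [0.707, 0.012, 0.707, -0.012]
ft_force: [-1.8, 0.0, 4.6]
width: 0.0189
time_s: 28.4
eef_pos: [0.6268, -0.1134, 0.3052]
eef_rot: [0.707, 0.012, 0.707, -0.012]
ft_force: [-0.2, -1.1, -6.2]
width: 0.0187
time_s: 29.65
eef_pos: [0.6332, 0.0494, 0.2555]
eef_rot: [0.707, 0.012, 0.707, -0.013]
ft_force: [-0.5, 0.7, -5.7]
width: 0.0187
t 29.65 tcp mm [633.2  49.4 255.5] yaw -2.0 w 18.7 F [-0.5  0.7 -5.7] q6 -0.07
```

View pics/w8.png

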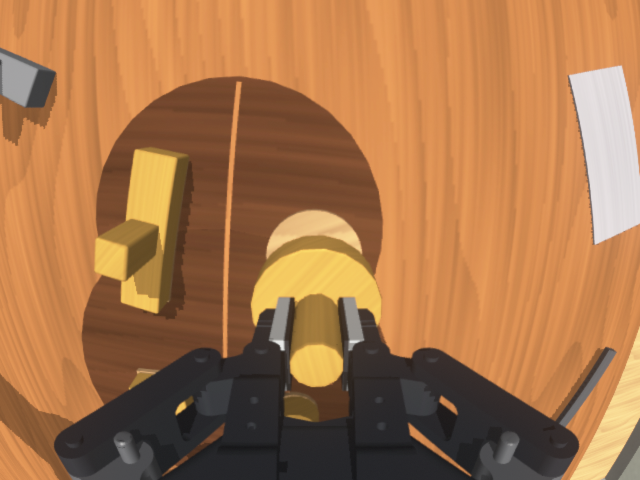

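The large disc is centred over its patch. I lower it, release it, move well clear and check all four.

```bash
python3 -m creep '{"travel":[[0,0,-0.8],[0,0,-0.5],[0,0,-0.3],[0,0,-0.1],[0,0,-0.1],[0,0,-0.09],[0,0,-0.05],[0,0,0],[0,0,0]],"yaw":[0,0,0,0,0,0,0,0,0],"hand":[1,1,1,1,1,1,1,1,1]}'
python3 -m creep '{"travel":[[0,0,0],[0,0,0],[0,0,0],[0,0,0],[0,0,0.5],[0,0,0.9],[0,0,1],[0,0,1],[0,0,1],[0,0,1],[0,0,1],[0,0,1]],"yaw":[0,0,0,0,0,0,0,0,0,0,0,0],"hand":[-1,-1,-1,-1,-1,-1,-1,-1,-1,-1,-1,-1]}'
python3 -m creep '{"travel":[[-0.9,-0.9,0],[-0.9,-0.9,0],[-0.9,-0.9,0],[-0.9,-0.9,0],[-0.9,-0.9,0],[-0.9,-0.9,0],[-0.9,-0.9,0],[-0.9,-0.9,0],[0,-0.9,0],[0,-0.9,0],[0,-0.9,0],[0,0,0]],"yaw":[0,0,0,0,0,0,0,0,0,0,0,0],"hand":[-1,-1,-1,-1,-1,-1,-1,-1,-1,-1,-1,-1]}'
python3 - <<'E'
from h import *
pose()
for cam in("top","scene"):
    p,d=capture(cam); W=cloud(cam,d); cv2.imwrite(f"pics/{cam}9.png",p[:,:,::-1])
    brass=d>0
    for l in["weight_disc_large","weight_disc_small","weight_square","weight_bar","glue_bottle","spool_clamp"]:
        for r in trace(cam,l):
            m=r["region"]&(d>0)
            if r["conf"]<.3 or m.sum()<15: continue
            P=W[m]; hi=P[P[:,2]>P[:,2].max()-.008]; b=P[abs(P[:,2]-.029)<.006]
            print(cam,l,round(r["conf"],2),p[m].mean(0).astype(int),"top",np.round(hi.mean(0)*1000,1),"base",rect(b[:,:2]) if len(b)>4 else"")
E
```

```text
time_s: 30.82
eef_pos: [0.6329, 0.05, 0.2075]
eef_rot: [0.707, 0.012, 0.707, -0.012]
ft_force: [-3.9, -0.3, 5.8]
width: 0.0191
time_s: 32.33
eef_pos: [0.6326, 0.05, 0.3936]
eef_rot: [0.707, 0.012, 0.707, -0.012]
ft_force: [0.2, 0.1, -0.5]
width: 0.0854
time_s: 33.83
eef_pos: [0.4527, -0.1984, 0.3923]
eef_rot: [0.707, 0.013, 0.707, -0.013]
ft_force: [0.1, -0.4, 0.3]
width: 0.0859
t 33.83 tcp mm [ 452.7 -198.4  392.3] yaw -2.1 w 85.9 F [ 0.1 -0.4  0.3] q6 -0.62
top weight_disc_large 0.75 [207 165  75] top [634.4  49.5  71.1] base [6.345e+02 4.870e+01 5.940e+01 5.710e+01 3.000e-01]
top weight_disc_small 0.71 [195 153  70] top [613.8 -77.7  72.6] base [611.7 -76.6  34.3  30.5  72.5]
top weight_square 0.91 [196  49  37] top [624.7 407.3  65.5] base [623.8 408.   44.6  43.6  30.9]
top weight_square 0.7 [215 174  79] top [512.5 -65.   71.1] base [512.7 -65.4  46.7  43.1  -2.6]
top weight_bar 0.69 [199 158  73] top [533.   74.2  72. ] base [533.9  74.3  99.5  29.3  73.6]
top weight_bar 0.68 [157 154 147] top [342.5  97.4 651.8] base [433.8 188.1  37.7  25.8 -31.4]
top weight_bar 0.53 [ 75 16
[... 458 characters left out ...]
 44.7  -4.2]
scene weight_square 0.59 [146  41  30] top [626.8 404.8  64.6] base [625.7 406.4  49.1  42.4 -53.1]
scene weight_bar 0.86 [105  95  91] top [409.5 200.9  64.9] base [408.9 199.9  99.9  27.9 -29.8]
scene weight_bar 0.8 [144 107  54] top [534.5  71.7  72. ] base [534.   72.   99.4  32.4  75. ]
scene weight_bar 0.8 [63 98 46] top [283.9 356.7  65.3] base [282.3 357.5  98.3  33.3  78.8]
scene glue_bottle 0.66 [133 119 105] top [482.  466.4 151.1] base [491.5 457.2  53.3  21.9  50.6]
scene spool_clamp 0.66 [136 104  70] top [ 514.8 -462.4   97.7] base [ 515.  -461.9   50.    46.3  -72.4]
scene spool_clamp 0.48 [137 101  51] top [615.6 -79.3  71.6] base [616.7 -79.9  33.   31.2 -88.6]
```

View pics/top9.png

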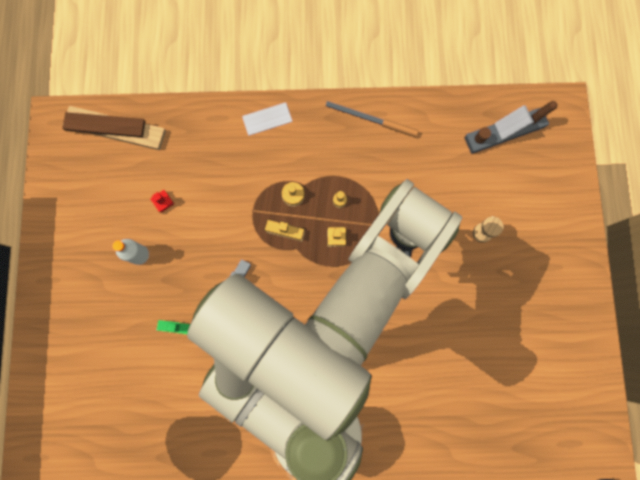

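All four weights stand on their patches, within about 4 mm of centre and within 2–3° in angle. The bottle, spool and look-alikes haven't moved. I hand the job in.

```bash
python3 -c "
from cell import *
print(finish_job())"
```

```text
the job is handed in; nothing more can be done
None
```

All four brass weights are standing upright on their matching patches, and I handed the job in about 34 s into the 99 s limit. I gripped each by its post, carried it over and lowered it to the patch. The order was bar, square, small disc, large disc.

- **Position:** from the top and scene cameras, each weight is within about 4 mm of its patch centre. The scene camera did not report the large disc in the last check, so its position comes from the top camera alone (within about 2 mm).
- **Angle:** the bar measured 73.6–75.0° against 73.7° for its patch. The square measured −2.6° to −4.2° against about −2°, so the worst case is about 2–3° out.
- **Upright:** post tops measured 71–73 mm above the bench, where 71 mm is expected.
- **Bottle, spool and look-alikes:** the bottle, spool and the red, grey and green look-alikes measured where they were at the start. The top camera saw the grey bar mostly hidden by the arm, so that one rests on the scene camera.
- **Set-down:** the wrist still read about −5 N when I released the square, roughly its full weight. It may have dropped a fraction of a millimetre. The other three were resting on their patches before release, with contact forces of 9 N or less.

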